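# Change the clay bench over from turntable to extruder

## Task

The clay bench may run only one machine at a time. Switch the turntable off with the red-handled switch, then switch the extruder on with the blue-handled one: a handle leaning to the green band is on, to the white band is off. Leave the yellow-handled switch for the lamps on throughout, and take the gripper clear of the switches.

Things in the scene. Friction and masses are not known exactly. Their poses are not given: they have to be found in the camera images.
- red_box: Fixed grey switch box 110 x 80 x 46 mm (x, y, z) with the red handle, for the turntable; starts on. Origin: centre of its underside, on the table; z up. Its +x end has a green band across the top (on), its -x end a white band (off). The handle hinges about the box's y axis, 50 mm above the origin.
- red_handle (a joint): Red handle: steel shaft with coloured grip 12 mm thick, 30 wide (box y), 40 long, its end 78 mm from the hinge. 0 = off (leans 0.6 rad to the white band), 0.6 = upright, 1.2 = on (leans 0.6 rad to the green band). At rest the grip's end is 114 mm above the table, 44 mm to one side. Weighted (180 g): it rests at either stop and falls home past upright; about 1 N at the grip moves it.
- blue_box: Fixed grey switch box 110 x 80 x 46 mm (x, y, z) with the blue handle, for the extruder; starts off. Origin: centre of its underside, on the table; z up. Its +x end has a green band across the top (on), its -x end a white band (off). The handle hinges about the box's y axis, 50 mm above the origin.
- blue_handle (a joint): Blue handle: steel shaft with coloured grip 12 mm thick, 30 wide (box y), 40 long, its end 78 mm from the hinge. 0 = off (leans 0.6 rad to the white band), 0.6 = upright, 1.2 = on (leans 0.6 rad to the green band). At rest the grip's end is 114 mm above the table, 44 mm to one side. Weighted (180 g): it rests at either stop and falls home past upright; about 1 N at the grip moves it.
- yellow_handle (a joint): Yellow handle (lamps) of a third, otherwise identical switch box standing beside the other two, at least 140 mm away between centres: 0 = off, 1.2 = on. It starts on and stays on.

How it is judged:
On the way, in this order (a step that is already met when the one before it is completed fails the run):
1. the red handle is off while the blue one is still off (value of joint red_handle below 0.2 rad and value of joint blue_handle below 0.3 rad), for 0.2 s.
2. the blue handle is on, with red off (value of joint blue_handle above 1 rad and value of joint red_handle below 0.2 rad), for 0.2 s.
At the end, for the whole second after the job is handed in: The red handle is off (joint below 0.2), the blue handle on (above 1.0) and the yellow handle still on (above 1.0) (all of step 2 and value of joint yellow_handle above 1 rad); the robot touches nothing.
It fails at once if red and blue past upright to on at the same time (value of joint each of red_handle, blue_handle above 0.6 rad).
It fails at once if the yellow handle was thrown off (past upright) (value of joint yellow_handle below 0.6 rad).
It also fails if it takes over 40 s, if anything falls off the work surface, if the arm or the gripper's body presses on something with over 40 N, if the wrist force passes 120 N, or if a joint passes its speed limit or range.

## Robot

A 6-joint arm with a two-finger parallel gripper is mounted at the origin on the work surface. World frame = base frame: x ahead of the robot, y to its left, z up, the work surface at z = 0. Lengths are in m, angles in rad, forces in N, time in s.
With the tool pointing down it reaches from about 0.35 to 0.775 m from the base axis. Payload 7.3 kg.
Tool frame: the origin (TCP) lies at the very end of the fingers, on their centre line; the grasp point (between the pads) lies 19 mm behind it (robot.tcp_to_grasp is the distance from the TCP to the grasp point, in m); z points along the fingers, y is the direction in which the jaws open and shut (so a half turn about z gives the same grasp; the last joint's range is limited). The gripper opens to 92 mm and grips with 3 to 60 N. Pads are 19 mm wide; open, the fingers measure 130 mm over their backs; the gripper's body (75 mm by 190 mm) begins 47 mm behind the grasp point.
Start: joints at [-1.415, 0.342, 1.524, -0, 1.275, -0.146], TCP at [0.156, -0.501, 0.191] pointing down, gripper open.
Joint ranges: [-2.53, 2.53], [-0.77, 2.02], [0.04, 2.7], [-1, 4.14], [0.28, 2.66], [-3.11, 3.11]. Speed limits (rad/s): [2.57, 2.57, 3.14, 3.14, 3.14, 3.14].

## Interface

Orientations are given as [roll, pitch, yaw] about the fixed x, y, z axes, in that order (R = Rz(yaw) Ry(pitch) Rx(roll)).
In Python, from cell import robot gives the robot as it stands.
- The arm moves only by the tool arm_command, never from a script. Its argument "motion" is a list that holds one entry, the list of rows, each a list of 7 numbers: the turn, a rotation vector about the tool's x, y, z in units of 90 degrees (1.0 is 90 degrees), then the shift along the tool's x, y, z in units of 30 cm (1.0 is 30 cm), then the opening, from -1 (shut) to 1 (fully open). In form: [[[wx, wy, wz, tx, ty, tz, grip], ...]]. A call has 1 to 8 rows; each row is the pose to reach, as a shift and turn from the pose commanded when the call began, along the tool's axes at that moment; what a row does not reach only later rows make up. A row lasts 1/10 s, in which the tool goes at most 50 mm and 8.59 degrees, less where a joint would pass 70% of its speed; a pose out of reach is approached as far as the arm can. A call with a number of a shift or a turn outside -1 to 1 is refused whole. A call with a gripper value outside its range is refused whole. The fingers move at their own pace and stop on an object; "grip_force" is the grip in N (left out, the last holds). Time passes only in rows, so rows that repeat a pose let the fingers close. It gives the time, the measured TCP pose, the force and the opening at its end, in the units of the state.
- robot.observe(): the state, without advancing time (a new reading comes with each control period).
- robot.read_camera(name): name is "scene" or "top" or "wrist"; returns a dict with "image" (480x640x3 uint8, red, green, blue), "z_map" (480x640 float32, m along the optical axis (not along the pixel's ray), 0 where there is no reading), "fov_y" (degrees; the focal length in pixels is half the picture's height over the tangent of half this angle, whatever the lens; pixels are square), "cx", "cy" (the principal point, pixels), "cam_to_world" (4x4, takes a point from camera to world coordinates). Camera axes: x right, y down, z forward; pixel columns grow to the right and rows downward; lengths in m; the calibration is good to about 2 mm. A picture is of the moment at which its call begins.
- robot.hand_in(): hands the job in, once; it reports no verdict.
The state is a dict: "time": time; "qpos": joint angles; "qvel": joint speeds; "joint_efforts": joint torques, N m; "tool_pos": TCP position; "tool_rot": TCP orientation; "contact_force": force on the tool from outside, world axes, zero at the start; "torque": the same for the moment, N m; "opening": finger opening in m.
Only numpy, scipy, OpenCV 4.12 (cv2) and the standard library are available. Lean on these libraries where they do the work, as an engineer would, in place of code of your own. Each camera call takes 0.05 s, during which the arm holds its last target.

## Working session

There is one attempt and no reset: what is moved stays moved. The work goes in short steps, Python scripts to look and compute and a tool call to move; the robot and the scene stay as the last step left them, time stands still between calls to the robot, and variables do not carry over. Pictures are saved under pics/ and viewed, and the job is handed in when it is done.

Besides the shell and the picture viewer there is one more tool, called after ">>>" as name([rows], argument=value, ...), one row to a line, values as JSON. arm_command: Moves the arm, as the interface text tells. Its arguments: {"type":"object","properties":{"motion":{"type":"array"},"grip_force":{"type":"number"}},"required":["motion"]}

```bash
mkdir -p pics; ls
python3 - <<'E'
from cell import robot
import cv2
for n in ["top","scene"]:
    c=robot.read_camera(n); cv2.imwrite(f"pics/{n}1.png",c["image"][:,:,::-1]); print(n,c["fov_y"],c["cx"],c["cy"],c["cam_to_world"].round(3).tolist())
print(robot.observe())
E
```

```text
pics
top 56.47645354675579 327.5484855384763 246.00586386859226 [[-0.001, -0.991, 0.133, 0.416], [-0.999, 0.005, 0.031, -0.006], [-0.032, -0.133, -0.991, 0.695], [0.0, 0.0, 0.0, 1.0]]
scene 43.81759746404681 312.98226628397975 237.2238136754205 [[-0.647, 0.547, -0.531, 0.969], [0.762, 0.467, -0.448, 0.39], [0.003, -0.694, -0.72, 0.675], [0.0, 0.0, 0.0, 1.0]]
{'time': 0.1, 'qpos': array([-1.41498855e+00,  3.42666115e-01,  1.52489021e+00,  1.12419644e-05,
        1.27538389e+00, -1.46011847e-01]), 'qvel': array([ 0.00016092, -0.0020757 , -0.00188505,  0.00069102, -0.00106552,
       -0.00215222]), 'joint_efforts': array([ 1.90107348e-03, -4.32006419e+01, -2.44694960e+01,  7.19109247e-02,
        5.26167301e-02, -5.11969688e-05]), 'tool_pos': array([ 0.15601825, -0.50087286,  0.19071862]), 'tool_rot': array([-3.14026100e+00, -2.06697663e-04,  3.01816206e-01]), 'contact_force': array([ 0.12974227, -0.98067893, -0.16481848]), 'torque': array([-0.01852781, -0.0462522 , -0.02095929]), 'opening': 0.091462163641026}
```

View pics/top1.png

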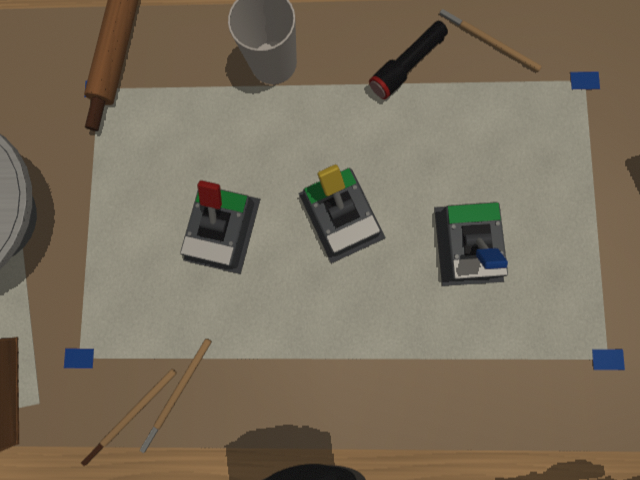

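View pics/scene1.png

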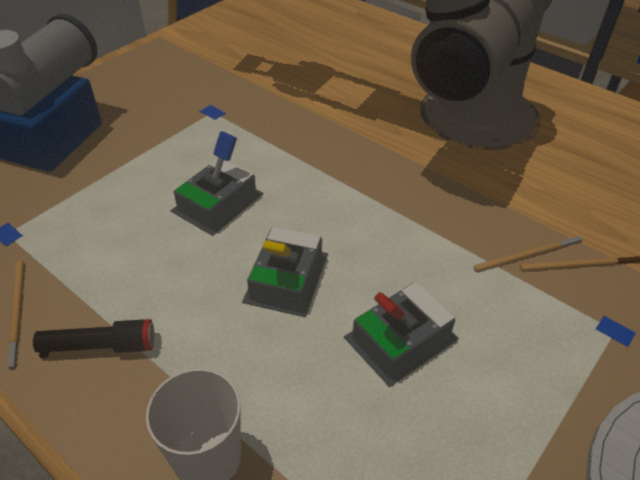

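```bash
cat > h.py <<'E'
from cell import robot
import cv2, numpy as np
def cloud(c):
    f=240/np.tan(np.radians(c["fov_y"]/2)); v,u=np.mgrid[:480,:640]; z=c["z_map"]
    p=np.stack([(u-c["cx"])/f*z,(v-c["cy"])/f*z,z],-1)
    T=c["cam_to_world"]; return p@T[:3,:3].T+T[:3,3]
def measure(c):
    P=cloud(c); h=cv2.cvtColor(c["image"],cv2.COLOR_RGB2HSV); H,S,V=[h[...,i].astype(int) for i in range(3)]
    ok=(c["z_map"]>0)&(P[...,0]>.25)&(P[...,0]<.65)&(abs(P[...,1])<.35)
    Z=P[...,2]; hi=ok&(Z>.06)&(Z<.14)&(S>120)&(V>60)
    bx=ok&(Z>.036)&(Z<.056)
    M={"red":hi&((H<8)|(H>172)),"yellow":hi&(H>18)&(H<32),"blue":hi&(H>105)&(H<130),
       "green":bx&(H>45)&(H<80)&(S>120),"white":bx&(S<50)&(V>120)}
    for k,m in M.items():
        n,l,st,ce=cv2.connectedComponentsWithStats(m.astype(np.uint8))
        for i in range(1,n):
            if st[i,4]<40: continue
            q=P[l==i]; r=cv2.minAreaRect((q[:,:2]*1000).astype(np.float32))
            print(k,"px",ce[i].round(),st[i,4],"mean",q.mean(0).round(4),"zmax",q[:,2].max().round(3),"rect",np.round(r[0],1),np.round(r[1],1),round(r[2],1))
if __name__=="__main__":
    for n in ["top","scene"]: print(n); measure(robot.read_camera(n))
E
python3 h.py
```

```text
top
red px [209. 194.] 523 mean [0.5674 0.1738 0.1059] zmax 0.119 rect [568.5 174.8] [29.2 29.6] 76.4
yellow px [331. 180.] 551 mean [0.5861 0.0076 0.1053] zmax 0.12 rect [587.4   7.9] [29.5 29.7] 25.1
blue px [492. 258.] 413 mean [ 0.4788 -0.2032  0.1069] zmax 0.119 rect [ 480.3 -203.3] [28.9 28.2] 2.6
green px [348. 178.] 174 mean [ 0.6058 -0.0158  0.0476] zmax 0.05 rect [606.1 -15.1] [25.2 17.5] 23.9
green px [315. 192.] 269 mean [0.5841 0.0331 0.0475] zmax 0.05 rect [584.2  32.9] [24.8 25.4] 24.9
green px [233. 201.] 401 mean [0.5721 0.1559 0.0476] zmax 0.052 rect [572.  157.2] [39.5 25.7] 77.2
green px [473. 213.] 859 mean [ 0.5517 -0.1992  0.0476] zmax 0.051 rect [ 551.6 -199.3] [26.3 74.6] 4.0
white px [353. 233.] 902 mean [ 0.522  -0.0226  0.0476] zmax 0.051 rect [522.2 -22.7] [26.9 74.2] 24.8
white px [207. 250.] 867 mean [0.4984 0.1926 0.0477] zmax 0.052 rect [498.4 192.5] [74.2 26.3] 76.7
white px [480. 272.] 311 mean [ 0.4654 -0.205   0.0476] zmax 0.051 rect [ 470.  -205.4] [24.8 76.4] 0.1
scene
red px [389. 305.] 329 mean [0.5789 0.1786 0.1081] zmax 0.118 rect [573.  176
[... 241 characters left out ...]
95.] 500 mean [ 0.5543 -0.1987  0.0464] zmax 0.05 rect [ 554.3 -199.5] [28.  73.2] 4.1
green px [265. 276.] 405 mean [ 0.6052 -0.0041  0.0464] zmax 0.05 rect [6.018e+02 2.000e-01] [27.9 50.7] 25.0
green px [300. 282.] 76 mean [0.5826 0.0396 0.0462] zmax 0.049 rect [583.8  39.4] [26.6  9.4] 27.3
green px [380. 334.] 883 mean [0.5798 0.1729 0.0462] zmax 0.05 rect [578.4 173.4] [74.3 28. ] 77.4
white px [232. 169.] 164 mean [ 0.4723 -0.204   0.0463] zmax 0.048 rect [ 474.3 -198.3] [26.3 60.1] 3.8
white px [293. 237.] 643 mean [ 0.5249 -0.0236  0.0463] zmax 0.049 rect [525.3 -24.8] [29.2 76.9] 25.6
white px [427. 304.] 862 mean [0.5014 0.1923 0.0462] zmax 0.05 rect [501.3 190.5] [76.7 27.5] 75.9
```

```bash
cat > go.py <<'E'
import sys,numpy as np
from scipy.spatial.transform import Rotation as R
from cell import robot
def to(x,y,z,yaw,s=None):
    s=s or robot.observe(); R0=R.from_euler('xyz',s['tool_rot']); 
    t=R0.inv().apply(np.array([x,y,z])-s['tool_pos'])/.3
    w=(R0.inv()*R.from_euler('xyz',[np.pi,0,yaw])).as_rotvec()/(np.pi/2)
    print("w",w.round(3),"t",t.round(3))
if __name__=="__main__":
    a=list(map(float,sys.argv[1:])); s=robot.observe(); print(s['time'],s['tool_pos'].round(4),s['tool_rot'].round(3),s['contact_force'].round(1),s['opening'])
    for i in range(0,len(a),4): to(*a[i:i+4])
E
python3 go.py .386 -.168 .2 -.226 .6164 .1645 .2 -.226
python3 -c "
from h import *
c=robot.read_camera('top');P=cloud(c)
print(P[20:80:10,230:300:10,2].round(2)); print(P[5,262],P[75,270],P[90,380])"
```

```text
0.2 [ 0.156  -0.501   0.1909] [-3.141 -0.     0.302] [-0.9  0.  -0.2] 0.09221136586968397
w [-0.001  0.     0.336] t [ 1.062 -0.832 -0.029]
w [-0.001  0.     0.336] t [ 2.125 -1.662 -0.029]
[[ 0.11  0.09  0.07  0.06  0.06  0.06  0.08]
 [ 0.12  0.07  0.05  0.04  0.03  0.04  0.06]
 [ 0.    0.07  0.04  0.02  0.01  0.01  0.1 ]
 [ 0.    0.08  0.11  0.12  0.11  0.1   0.08]
 [ 0.    0.    0.08  0.09  0.09  0.08  0.05]
 [-0.    0.   -0.    0.05  0.05  0.04  0.02]]
[0.86161917 0.11068366 0.08554612] [0.77728491 0.10519193 0.0362385 ] [ 0.75303133 -0.06782244  0.02898566]
```

>>> arm_command([
  [[0, 0, 0.05, 0.13, -0.1, -0.03, -1], [0, 0, 0.1, 0.26, -0.2, -0.03, -1], [0, 0, 0.15, 0.39, -0.3, -0.03, -1], [0, 0, 0.2, 0.52, -0.41, -0.03, -1], [0, 0, 0.25, 0.65, -0.51, -0.03, -1], [0, 0, 0.3, 0.78, -0.61, -0.03, -1], [0, 0, 0.336, 0.9, -0.7, -0.03, -1], [0, 0, 0.336, 0.98, -0.77, -0.03, -1]],
], grip_force=20)

```text
time: 1.05
tool_pos: [0.3693, -0.1911, 0.2005]
tool_rot: [-3.141, -0.001, -0.226]
contact_force: [0.1, -0.8, -0.7]
opening: 0.0322
```

```bash
python3 go.py  .6164 .1645 .2 -.226
```

```text
1.05 [ 0.3693 -0.1911  0.2005] [-3.141e+00 -1.000e-03 -2.260e-01] [ 0.1 -0.8 -0.7] 0.032240780562702166
w [-0. -0. -0.] t [ 0.537 -1.34   0.002]
```

>>> arm_command([
  [[0, 0, 0, 0.05, -0.13, 0, -1], [0, 0, 0, 0.1, -0.26, 0, -1], [0, 0, 0, 0.16, -0.4, 0, -1], [0, 0, 0, 0.22, -0.55, 0, -1], [0, 0, 0, 0.28, -0.7, 0, -1], [0, 0, 0, 0.34, -0.85, 0, -1], [0, 0, 0, 0.4, -1, 0, -1], [0, 0, 0, 0.4, -1, 0, -1]],
])

```text
time: 1.85
tool_pos: [0.5543, 0.0768, 0.1994]
tool_rot: [-3.14, -0.0, -0.221]
contact_force: [-1.0, -1.2, -0.9]
opening: 0.0005
```

```bash
python3 go.py  .6164 .1645 .2 -.226  .6164 .1645 .088 -.226
```

```text
1.85 [0.5543 0.0768 0.1994] [-3.14  -0.    -0.221] [-1.  -1.2 -0.9] 0.00046247169410411885
w [-0.001 -0.     0.003] t [ 0.138 -0.331 -0.001]
w [-0.001 -0.     0.003] t [ 0.138 -0.33   0.372]
```

>>> arm_command([
  [[0, 0, 0, 0.06, -0.13, 0, -1], [0, 0, 0, 0.11, -0.25, 0, -1], [0, 0, 0, 0.138, -0.33, 0, -1], [0, 0, 0, 0.138, -0.33, 0, -1], [0, 0, 0, 0.138, -0.33, 0, -1]],
])

```text
time: 2.35
tool_pos: [0.6143, 0.1589, 0.1997]
tool_rot: [3.14, 0.001, -0.225]
contact_force: [-0.1, -0.3, -0.1]
opening: 0.0005
```

```bash
python3 go.py  .6164 .1645 .088 -.226
python3 - <<'E'
from h import *
cv2.imwrite("pics/w1.png",robot.read_camera("wrist")["image"][:,:,::-1])
cv2.imwrite("pics/s2.png",robot.read_camera("scene")["image"][:,:,::-1])
E
```

```text
2.35 [0.6143 0.1589 0.1997] [ 3.14e+00  1.00e-03 -2.25e-01] [-0.1 -0.3 -0.1] 0.0005464783589300421
w [0.001 0.001 0.   ] t [ 0.003 -0.02   0.372]
```

View pics/w1.png

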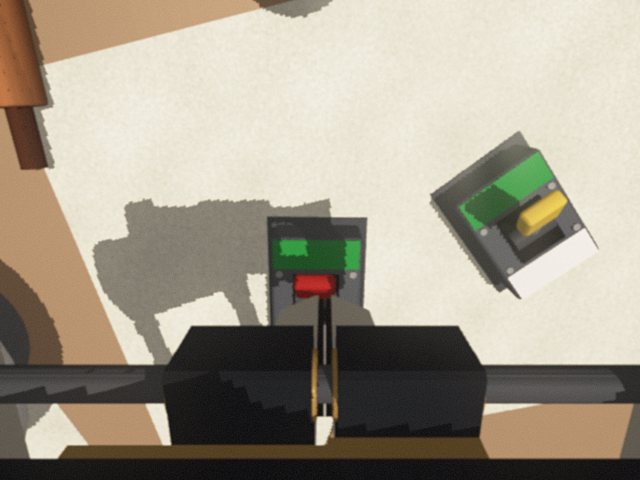

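View pics/s2.png

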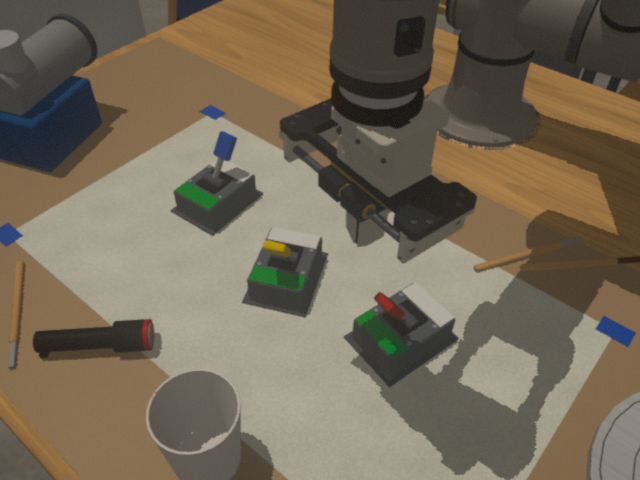

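Run:
```python
from h import *
s=robot.observe();print(s['tool_pos'])
for n in ["scene","wrist","top"]:
    c=robot.read_camera(n);f=240/np.tan(np.radians(c["fov_y"]/2));T=np.linalg.inv(c["cam_to_world"])
    for p in [s['tool_pos'],[.572,.175,.105]]:
        q=T[:3,:3]@p+T[:3,3];print(n,(q[0]/q[2]*f+c["cx"]).round(),(q[1]/q[2]*f+c["cy"]).round(),c["cam_to_world"][:3,3].round(3))
    if n=="top": cv2.imwrite("pics/t2.png",c["image"][:,:,::-1])
```

```text
[0.61426543 0.15809367 0.20028069]
scene 362.0 262.0 [0.969 0.39  0.675]
scene 390.0 302.0 [0.969 0.39  0.675]
wrist 323.0 286.0 [0.697 0.139 0.394]
wrist 314.0 290.0 [0.697 0.139 0.394]
top 200.0 135.0 [ 0.416 -0.006  0.695]
top 209.0 191.0 [ 0.416 -0.006  0.695]
```

View pics/t2.png

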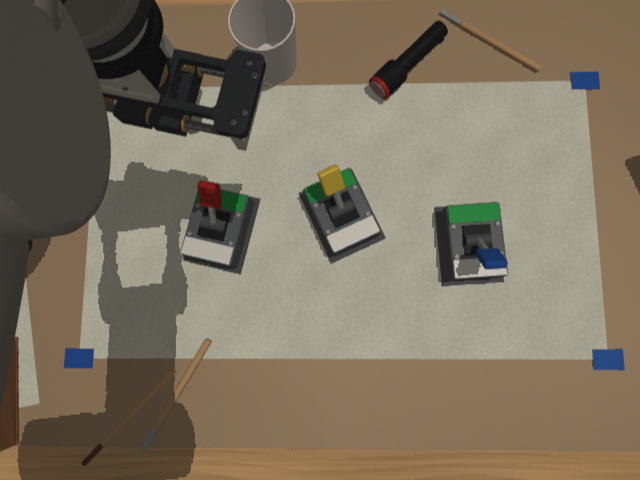

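>>> arm_command([
  [[0, 0, 0, 0.01, -0.02, 0.1, -1], [0, 0, 0, 0.01, -0.02, 0.2, -1], [0, 0, 0, 0.01, -0.02, 0.3, -1], [0, 0, 0, 0.01, -0.02, 0.37, -1], [0, 0, 0, 0.01, -0.02, 0.37, -1], [0, 0, 0, 0.01, -0.02, 0.37, -1]],
])

```text
time: 3.2
tool_pos: [0.6194, 0.1641, 0.0901]
tool_rot: [-3.142, -0.0, -0.227]
contact_force: [0.5, 0.2, 0.5]
opening: 0.0004
```

```bash
python3 go.py  .5327 .1838 .088 -.226
python3 - <<'E'
from h import *
cv2.imwrite("pics/s3.png",robot.read_camera("scene")["image"][:,:,::-1])
E
```

```text
3.2 [0.6194 0.1641 0.0901] [-3.142 -0.    -0.227] [0.5 0.2 0.5] 0.00037775733572562205
w [-0. -0. -0.] t [-0.296  0.001  0.007]
```

View pics/s3.png

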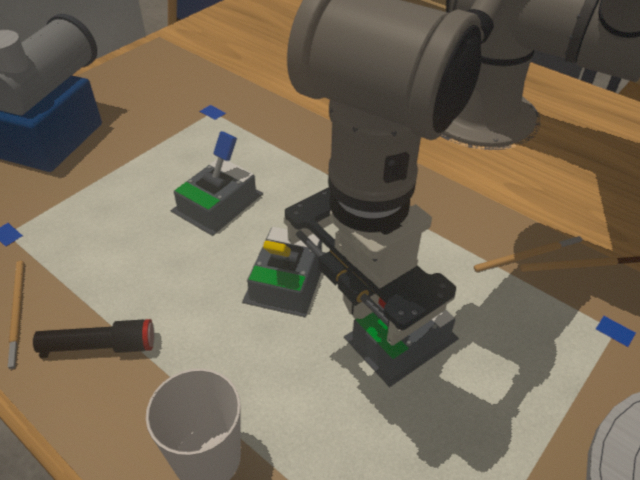

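>>> arm_command([
  [[0, 0, 0, -0.05, 0, 0, -1], [0, 0, 0, -0.09, 0, 0, -1], [0, 0, 0, -0.13, 0, 0, -1], [0, 0, 0, -0.17, 0, 0, -1], [0, 0, 0, -0.21, 0, 0, -1], [0, 0, 0, -0.25, 0, 0, -1], [0, 0, 0, -0.29, 0, 0, -1], [0, 0, 0, -0.29, 0, 0, -1]],
])

```text
time: 4.05
tool_pos: [0.5342, 0.1845, 0.0913]
tool_rot: [-3.14, -0.002, -0.225]
contact_force: [-0.2, 0.0, -0.3]
opening: 0.0006
```

>>> arm_command([
  [[0, 0, 0, 0, 0, 0, -1], [0, 0, 0, 0.1, 0, 0, -1], [0, 0, 0, 0.1, 0, -0.15, -1], [0, 0, 0, 0.1, 0, -0.3, -1], [0, 0, 0, 0.1, 0, -0.37, -1], [0, 0, 0, 0.1, 0, -0.37, -1]],
])

```text
time: 4.65
tool_pos: [0.5666, 0.1774, 0.2049]
tool_rot: [-3.138, -0.009, -0.227]
contact_force: [0.1, 0.3, 0.3]
opening: 0.0004
```

```bash
python3 go.py .434 -.2077 .2 .07
python3 - <<'E'
from h import *
c=robot.read_camera("scene")
cv2.imwrite("pics/s4.png",c["image"][:,:,::-1]);measure(c)
cv2.imwrite("pics/w4.png",robot.read_camera("wrist")["image"][:,:,::-1])
E
```

```text
4.65 [0.5666 0.1774 0.2049] [-3.138 -0.009 -0.227] [0.1 0.3 0.3] 0.00044231939265493514
w [-0.001 -0.006 -0.189] t [-0.142  1.35   0.011]
red px [389. 306.] 324 mean [0.5795 0.1788 0.1085] zmax 0.118 rect [573.8 176.2] [29.3 28.1] 74.9
yellow px [276. 248.] 276 mean [0.5977 0.0139 0.1084] zmax 0.117 rect [596.1  14.1] [21.3 35.7] 56.1
blue px [223. 145.] 312 mean [ 0.4856 -0.203   0.1027] zmax 0.118 rect [ 485.1 -203.5] [23.  27.4] 3.8
green px [197. 195.] 506 mean [ 0.5543 -0.1989  0.0464] zmax 0.05 rect [ 553.6 -200.7] [28.1 75.8] 3.1
green px [265. 276.] 405 mean [ 0.6049 -0.0041  0.0462] zmax 0.049 rect [6.008e+02 2.000e-01] [28.2 52.3] 23.5
green px [300. 282.] 72 mean [0.5823 0.0399 0.046 ] zmax 0.049 rect [583.5  39.6] [25.4  8.3] 24.4
green px [381. 334.] 900 mean [0.5799 0.1738 0.0463] zmax 0.05 rect [579.3 173.4] [74.3 26.9] 76.4
white px [233. 169.] 175 mean [ 0.4727 -0.2032  0.0464] zmax 0.049 rect [ 474.4 -198.5] [27.3 61.2] 2.1
white px [293. 237.] 654 mean [ 0.5252 -0.0237  0.0462] zmax 0.05 rect [525.4 -24.6] [30.1 77.1] 24.4
white px [427. 301.] 511 mean [0.4972 0.1888 0.0463] zmax 0.049 rect [500.2 191.4] [77.  26.3] 79.3
```

View pics/s4.png

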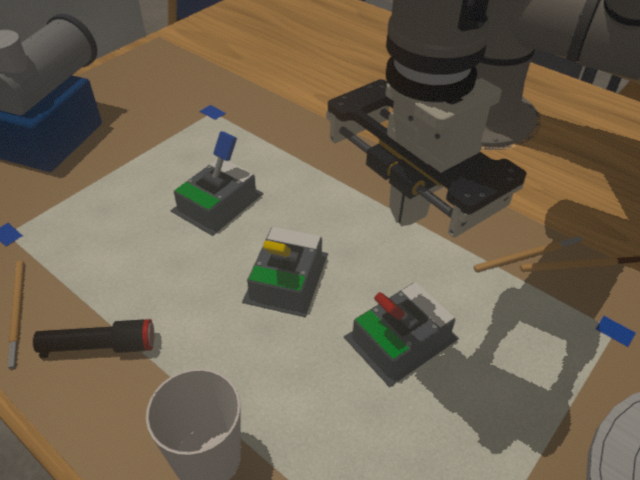

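View pics/w4.png

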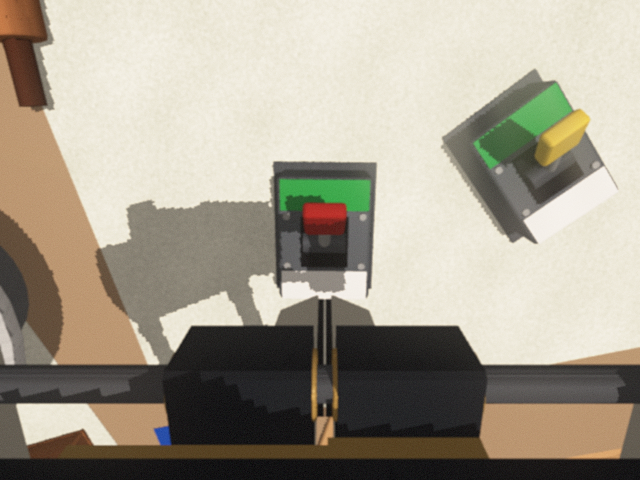

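Run:
```python
from h import *
s=robot.observe();print(s['tool_pos'],s['time'],s['qpos'])
for n in ["scene","wrist","top"]:
    c=robot.read_camera(n);f=240/np.tan(np.radians(c["fov_y"]/2));T=np.linalg.inv(c["cam_to_world"])
    P=cloud(c)
    q=T[:3,:3]@s['tool_pos']+T[:3,3];print(n,"tcp px",q[0]/q[2]*f+c["cx"],q[1]/q[2]*f+c["cy"])
    m=(c["z_map"]>0)&(P[...,2]>.15)&(P[...,2]<.26)&(P[...,0]>.3)&(P[...,0]<.75)&(P[...,1]>.0)&(P[...,1]<.35)
    q=P[m]
    if len(q):
      print(len(q),q.min(0).round(3))
      for lo in np.arange(.15,.26,.01):
        k=q[(q[:,2]>=lo)&(q[:,2]<lo+.01)]
        if len(k): print(round(lo,2),len(k),k.mean(0).round(3),k.min(0).round(3),k.max(0).round(3))
    if n=="scene": print(P[220,400:412:3].round(3), P[210:230:4,405].round(3))
```

```text
[0.56406943 0.17701209 0.20052974] 4.75 [ 1.74598350e-01  4.57787211e-01  1.31847021e+00 -1.88169943e-04
  1.36422780e+00  1.97183397e+00]
scene tcp px 403.6190353565045 244.5619136535218
457 [0.558 0.156 0.235]
0.23 30 [0.575 0.173 0.238] [0.572 0.166 0.235] [0.577 0.181 0.24 ]
0.24 151 [0.575 0.175 0.246] [0.561 0.157 0.24 ] [0.579 0.194 0.25 ]
0.25 276 [0.573 0.18  0.255] [0.558 0.156 0.25 ] [0.58  0.195 0.26 ]
[[0.573 0.173 0.243]
 [0.578 0.179 0.249]
 [0.577 0.182 0.251]
 [0.579 0.186 0.255]] [[0.576 0.179 0.262]
 [0.576 0.179 0.256]
 [0.578 0.181 0.254]
 [0.576 0.181 0.246]
 [0.577 0.182 0.242]]
wrist tcp px 322.5528172728373 286.01145748274917
2166 [0.57  0.157 0.233]
0.23 180 [0.574 0.174 0.238] [0.572 0.165 0.233] [0.576 0.182 0.24 ]
0.24 836 [0.574 0.174 0.246] [0.57  0.157 0.24 ] [0.579 0.19  0.25 ]
0.25 1150 [0.574 0.174 0.255] [0.57  0.157 0.25 ] [0.579 0.191 0.26 ]
top tcp px 182.2765073352084 176.93790558927594
44 [0.546 0.157 0.248]
0.24 5 [0.565 0.159 0.249] [0.562 0.158 0.248] [0.567 0.159 0.25 ]
0.25 39 [0.557 0.16  0.256] [0.546 0.157 0.25 ] [0.567 0.171 0.26 ]
```

Run:
```python
from h import *
s=robot.observe();t=s['tool_pos'];print(t)
yaw=s['tool_rot'][2];R=np.array([[np.cos(yaw),np.sin(yaw)],[np.sin(yaw),-np.cos(yaw)]])
for n in ["scene","wrist"]:
    c=robot.read_camera(n);P=cloud(c)
    m=(c["z_map"]>0)&(P[...,2]>.15)&(P[...,2]<.4)
    q=P[m]-t; L=q[:,:2]@R.T
    k0=(abs(L)<.15).all(1); L=L[k0];z=q[k0,2]
    for lo in np.arange(.03,.16,.01):
        k=(z>=lo)&(z<lo+.01)
        if k.sum()>3: print(n,round(lo,2),k.sum(),L[k].min(0).round(3),L[k].max(0).round(3))
```

```text
[0.56295802 0.17704526 0.19881865]
scene 0.03 31 [ 0.01  -0.007] [0.013 0.007]
scene 0.04 164 [-0.009 -0.017] [0.014 0.017]
scene 0.05 260 [-0.01  -0.017] [0.013 0.018]
scene 0.06 289 [-0.01  -0.018] [0.013 0.019]
scene 0.07 183 [-0.008 -0.019] [0.013 0.018]
scene 0.08 39 [ 0.005 -0.02 ] [ 0.013 -0.013]
scene 0.09 26 [-0.006 -0.03 ] [ 0.008 -0.028]
scene 0.1 860 [-0.035 -0.087] [0.039 0.087]
scene 0.11 1750 [-0.035 -0.087] [0.039 0.086]
scene 0.12 1569 [-0.036 -0.093] [0.039 0.093]
scene 0.13 1422 [-0.034 -0.095] [0.04  0.093]
scene 0.14 5085 [-0.035 -0.095] [0.039 0.096]
scene 0.15 921 [-0.023 -0.05 ] [0.029 0.018]
wrist 0.03 155 [ 0.01  -0.009] [0.012 0.009]
wrist 0.04 807 [ 0.009 -0.016] [0.013 0.017]
wrist 0.05 1178 [ 0.01  -0.017] [0.013 0.018]
wrist 0.06 322 [ 0.01  -0.007] [0.013 0.017]
wrist 0.07 262 [ 0.009 -0.003] [0.013 0.004]
wrist 0.08 235 [-0.01  -0.002] [0.011 0.003]
wrist 0.09 26 [-0.01  -0.002] [0.005 0.003]
wrist 0.1 4439 [-0.006 -0.08 ] [0.038 0.081]
wrist 0.11 20297 [ 0.005 -0.078] [0.038 0.069]
wrist 0.12 30359 [ 0.019 -0.059] [0.039 0.064]
wrist 0.13 14336 [ 0.023 -0.056] [0.029 0.056]
```

The reported TCP and the images disagree. All three views put the fingertips about 34 mm above the reported z (and the body 66 mm above that, as specified), so the first push passed over the handle. The cameras do give the table and box heights correctly, so I'll use true z = reported + 0.034 and check again once down.

```bash
python3 go.py .6174 .1642 .2 -.226 .6174 .1642 .05 -.226
```

```text
5.0 [0.5631 0.1771 0.199 ] [ 3.141e+00  2.000e-03 -2.260e-01] [0.4 0.2 1.3] 0.00016696201030170458
w [ 0.001  0.001 -0.   ] t [ 0.186  0.001 -0.004]
w [ 0.001  0.001 -0.   ] t [0.187 0.001 0.496]
```

>>> arm_command([
  [[0, 0, 0, 0.1, 0, 0, -1], [0, 0, 0, 0.18, 0, 0, -1], [0, 0, 0, 0.18, 0, 0.1, -1], [0, 0, 0, 0.18, 0, 0.22, -1], [0, 0, 0, 0.18, 0, 0.33, -1], [0, 0, 0, 0.18, 0, 0.43, -1], [0, 0, 0, 0.18, 0, 0.49, -1], [0, 0, 0, 0.18, 0, 0.49, -1]],
])

```text
time: 5.8
tool_pos: [0.6136, 0.1648, 0.0494]
tool_rot: [3.139, 0.007, -0.226]
contact_force: [-0.7, -0.2, 0.2]
opening: 0.0002
```

```bash
python3 go.py  .5327 .1838 .05 -.226
python3 - <<'E'
from h import *
s=robot.observe();t=s['tool_pos'];print(t)
c=robot.read_camera("wrist");P=cloud(c)
cv2.imwrite("pics/w5.png",c["image"][:,:,::-1])
print(P[296,[312,316,330,334]].round(3),P[300:312:3,316].round(3))
cv2.imwrite("pics/s5.png",robot.read_camera("scene")["image"][180:420,240:560,::-1].repeat(2,0).repeat(2,1))
E
```

```text
5.8 [0.6136 0.1648 0.0494] [ 3.139  0.007 -0.226] [-0.7 -0.2  0.2] 0.00023929430781067777
w [0.002 0.004 0.   ] t [-0.277 -0.001  0.   ]
[0.61362088 0.16482059 0.04943681]
[[0.595 0.176 0.017]
 [0.626 0.165 0.085]
 [0.592 0.166 0.016]
 [0.625 0.158 0.086]] [[0.626 0.165 0.089]
 [0.626 0.165 0.092]
 [0.626 0.165 0.095]
 [0.697 0.145 0.242]]
```

View pics/w5.png

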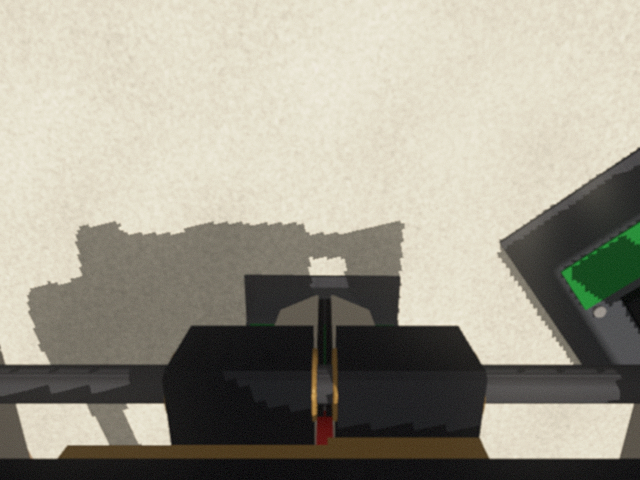

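View pics/s5.png

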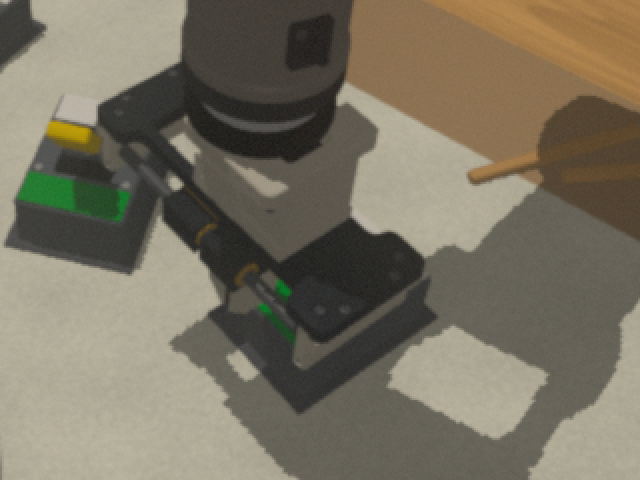

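>>> arm_command([
  [[0, 0, 0, -0.05, 0, 0, -1], [0, 0, 0, -0.09, 0, 0, -1], [0, 0, 0, -0.13, 0, 0, -1], [0, 0, 0, -0.17, 0, 0, -1], [0, 0, 0, -0.21, 0, 0, -1], [0, 0, 0, -0.25, 0, 0, -1], [0, 0, 0, -0.28, 0, 0, -1], [0, 0, 0, -0.28, 0, 0, -1]],
])

```text
time: 6.7
tool_pos: [0.5341, 0.1844, 0.0545]
tool_rot: [-3.141, -0.001, -0.225]
contact_force: [0.1, 0.9, 0.1]
opening: 0.0007
```

>>> arm_command([
  [[0, 0, 0, 0, 0, 0, -1], [0, 0, 0, 0.08, 0, 0, -1], [0, 0, 0, 0.08, 0, -0.15, -1], [0, 0, 0, 0.08, 0, -0.3, -1], [0, 0, 0, 0.08, 0, -0.42, -1], [0, 0, 0, 0.08, 0, -0.42, -1]],
])

```text
time: 7.3
tool_pos: [0.5615, 0.1791, 0.1854]
tool_rot: [-3.137, -0.011, -0.226]
contact_force: [-0.2, 0.2, 0.1]
opening: 0.0005
```

```bash
python3 go.py .434 -.2077 .17 .07
python3 - <<'E'
from h import *
c=robot.read_camera("scene")
cv2.imwrite("pics/s6.png",c["image"][:,:,::-1]);measure(c)
E
```

```text
7.3 [0.5615 0.1791 0.1854] [-3.137 -0.011 -0.226] [-0.2  0.2  0.1] 0.00048068326534926825
w [-0.002 -0.007 -0.189] t [-0.125  1.352  0.044]
red px [429. 281.] 666 mean [0.5118 0.1921 0.1027] zmax 0.117 rect [510.  191.1] [28.2 29.4] 76.5
yellow px [276. 248.] 279 mean [0.5976 0.0139 0.1084] zmax 0.118 rect [593.4   9. ] [27.9 29.1] 27.4
blue px [223. 145.] 310 mean [ 0.4855 -0.2027  0.1026] zmax 0.119 rect [ 485.1 -202.7] [24.4 26.7] 5.0
green px [197. 195.] 502 mean [ 0.5543 -0.1991  0.0463] zmax 0.05 rect [ 554.  -199.5] [28.4 73.6] 4.4
green px [264. 275.] 394 mean [ 0.6051 -0.005   0.0463] zmax 0.05 rect [603.1  -2.7] [29.8 44.9] 26.0
green px [300. 282.] 70 mean [0.5821 0.0396 0.046 ] zmax 0.048 rect [583.4  39.1] [25.3  8.9] 24.1
green px [382. 334.] 976 mean [0.5793 0.1747 0.0463] zmax 0.05 rect [578.9 173.2] [75.1 26.9] 77.8
white px [233. 169.] 179 mean [ 0.4727 -0.2027  0.0463] zmax 0.049 rect [ 474.5 -198.7] [26.6 63.4] 3.3
white px [293. 237.] 655 mean [ 0.5251 -0.0236  0.0462] zmax 0.05 rect [525.6 -24.2] [28.5 76.4] 24.8
white px [408. 291.] 113 mean [0.4989 0.1612 0.0461] zmax 0.049 rect [497.8 161.7] [18.6 19.8] 74.9
```

View pics/s6.png

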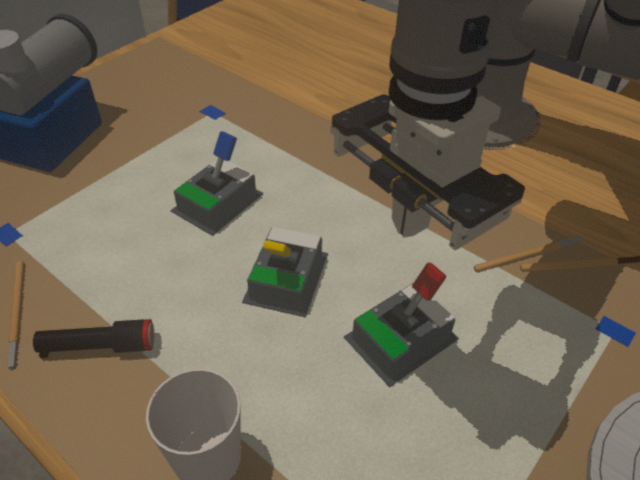

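Red handle now leans to the white band, grip at (429, 281); yellow and blue haven't moved. Moving to the white side of blue.

>>> arm_command([
  [[0, 0, -0.02, -0.01, 0.13, 0, -1], [0, 0, -0.05, -0.02, 0.26, 0, -1], [0, 0, -0.08, -0.04, 0.4, 0, -1], [0, 0, -0.1, -0.05, 0.54, 0, -1], [0, 0, -0.13, -0.07, 0.68, 0, -1], [0, 0, -0.16, -0.08, 0.82, 0, -1], [0, 0, -0.189, -0.1, 0.95, 0, -1], [0, 0, -0.189, -0.1, 0.95, 0, -1]],
])

```text
time: 8.15
tool_pos: [0.4628, -0.096, 0.1781]
tool_rot: [3.141, 0.003, 0.067]
contact_force: [-0.6, -0.1, -0.7]
opening: 0.0005
```

```bash
python3 go.py .434 -.2077 .17 .07
```

```text
8.15 [ 0.4628 -0.096   0.1781] [3.141e+00 3.000e-03 6.700e-02] [-0.6 -0.1 -0.7] 0.00047622189879965003
w [ 0.     0.002 -0.002] t [-0.121  0.365  0.027]
```

>>> arm_command([
  [[0, 0, 0, -0.05, 0.13, 0, -1], [0, 0, 0, -0.1, 0.25, 0, -1], [0, 0, 0, -0.12, 0.36, 0, -1], [0, 0, 0, -0.12, 0.36, 0, -1], [0, 0, 0, -0.12, 0.36, 0, -1]],
])

```text
time: 8.65
tool_pos: [0.4362, -0.2023, 0.1783]
tool_rot: [-3.14, 0.001, 0.069]
contact_force: [-0.2, -0.2, -0.0]
opening: 0.0004
```

```bash
python3 go.py .434 -.2077 .05 .07
python3 - <<'E'
from h import *
s=robot.observe();t=s['tool_pos']
c=robot.read_camera("wrist");P=cloud(c)
m=(c["z_map"]>0)&(P[...,2]>.19)&(P[...,2]<.22)&(np.hypot(P[...,0]-t[0],P[...,1]-t[1])<.05)
print(P[m].min(0).round(3),P[m].mean(0).round(3))
cv2.imwrite("pics/w7.png",c["image"][:,:,::-1])
E
```

```text
8.65 [ 0.4362 -0.2023  0.1783] [-3.14e+00  1.00e-03  6.90e-02] [-0.2 -0.2 -0. ] 0.00042848460487240057
w [-0.001  0.001 -0.001] t [-0.008  0.018  0.428]
[ 0.445 -0.213  0.213] [ 0.447 -0.203  0.217]
```

View pics/w7.png

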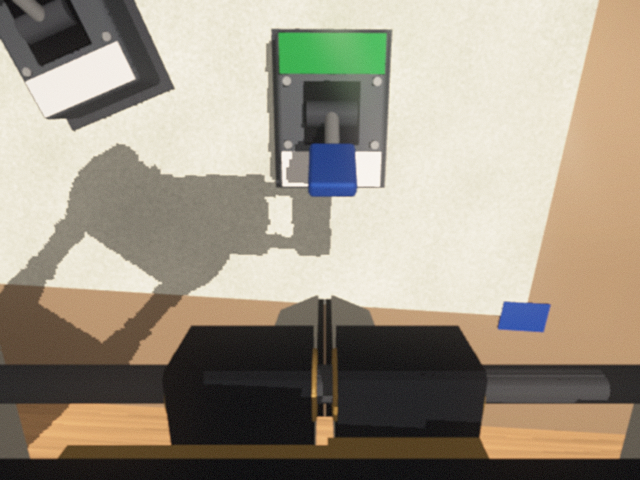

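>>> arm_command([
  [[0, 0, 0, -0.01, 0.018, 0.1, -1], [0, 0, 0, -0.01, 0.018, 0.2, -1], [0, 0, 0, -0.01, 0.018, 0.3, -1], [0, 0, 0, -0.01, 0.018, 0.38, -1], [0, 0, 0, -0.01, 0.018, 0.425, -1], [0, 0, 0, -0.01, 0.018, 0.425, -1]],
])

```text
time: 9.3
tool_pos: [0.4328, -0.2059, 0.0499]
tool_rot: [-3.138, 0.004, 0.073]
contact_force: [0.0, 0.1, 0.2]
opening: 0.0007
```

```bash
python3 go.py .5195 -.2017 .05 .07
python3 - <<'E'
from h import *
c=robot.read_camera("scene");measure(c)
cv2.imwrite("pics/s8.png",c["image"][:,:,::-1])
E
```

```text
9.3 [ 0.4328 -0.2059  0.0499] [-3.138  0.004  0.073] [0.  0.1 0.2] 0.0007457042670688591
w [-0.002  0.002  0.002] t [ 0.289  0.007 -0.001]
red px [428. 281.] 667 mean [0.5117 0.1917 0.1029] zmax 0.118 rect [509.9 191.1] [28.5 28.5] 78.0
yellow px [276. 248.] 280 mean [0.5975 0.0139 0.1082] zmax 0.118 rect [592.7   8.4] [27.5 30.1] 27.3
blue px [224. 145.] 334 mean [ 0.4855 -0.2024  0.1026] zmax 0.118 rect [ 484.2 -203.1] [24.8 27.1] 6.3
green px [197. 195.] 504 mean [ 0.5542 -0.1991  0.0463] zmax 0.05 rect [ 554.  -199.9] [27.6 73.2] 4.0
green px [265. 276.] 408 mean [ 0.6049 -0.0039  0.0462] zmax 0.05 rect [6.012e+02 6.000e-01] [27.9 52.3] 24.4
green px [300. 282.] 76 mean [0.5824 0.0396 0.0463] zmax 0.048 rect [583.4  39.7] [26.6  9.2] 29.4
green px [382. 334.] 976 mean [0.5792 0.1746 0.0462] zmax 0.05 rect [579.2 173.5] [73.8 27.1] 76.8
white px [227. 166.] 115 mean [ 0.4734 -0.2146  0.0465] zmax 0.049 rect [ 472.7 -213.1] [27.2 25.4] 25.1
white px [293. 237.] 649 mean [ 0.5251 -0.0238  0.0463] zmax 0.049 rect [525.3 -24.3] [27.8 76. ] 24.7
white px [409. 291.] 123 mean [0.4995 0.1622 0.0462] zmax 0.049 rect [497.6 163.7] [21.  20.5] 76.6
white px [425. 301.] 51 mean [0.4989 0.188  0.0459] zmax 0.048 rect [497.3 187.2] [ 8.2 22.6] 60.7
white px [443. 320.] 102 mean [0.5106 0.2232 0.0464] zmax 0.049 rect [509.2 224.3] [11.6 25.3] 67.2
```

View pics/s8.png

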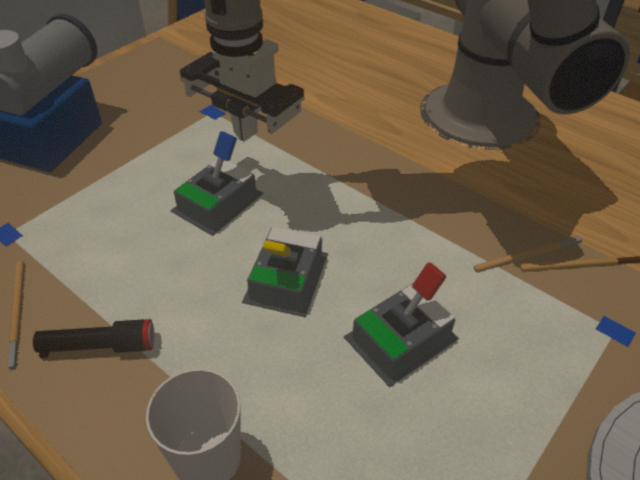

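Fingers are down behind the blue handle (grip at (224,145), tip near (245,135)); push towards green.

>>> arm_command([
  [[0, 0, 0, 0.05, 0, 0, -1], [0, 0, 0, 0.09, 0, 0, -1], [0, 0, 0, 0.13, 0, 0, -1], [0, 0, 0, 0.17, 0, 0, -1], [0, 0, 0, 0.21, 0.01, 0, -1], [0, 0, 0, 0.25, 0.01, 0, -1], [0, 0, 0, 0.285, 0.01, 0, -1], [0, 0, 0, 0.285, 0.01, 0, -1]],
])

```text
time: 10.15
tool_pos: [0.5207, -0.2051, 0.0518]
tool_rot: [3.141, -0.001, 0.072]
contact_force: [0.2, 0.4, -0.7]
opening: 0.0002
```

>>> arm_command([
  [[0, 0, 0, 0, 0, 0, -1], [0, 0, 0, -0.08, 0, 0, -1], [0, 0, 0, -0.08, 0, -0.15, -1], [0, 0, 0, -0.08, 0, -0.3, -1], [0, 0, 0, -0.15, 0, -0.42, -1], [0, 0, 0, -0.25, 0, -0.45, -1], [0, 0, 0, -0.25, 0, -0.45, -1]],
])

```text
time: 10.85
tool_pos: [0.4424, -0.2109, 0.189]
tool_rot: [3.139, -0.002, 0.07]
contact_force: [0.8, -0.1, 0.5]
opening: 0.0004
```

```bash
python3 go.py
python3 - <<'E'
from h import *
c=robot.read_camera("scene");measure(c)
cv2.imwrite("pics/s9.png",c["image"][:,:,::-1])
E
```

```text
10.85 [ 0.4424 -0.2109  0.189 ] [ 3.139e+00 -2.000e-03  7.000e-02] [ 0.8 -0.1  0.5] 0.00042568635413681594
red px [428. 281.] 672 mean [0.5118 0.1917 0.1028] zmax 0.118 rect [509.3 191.1] [29.7 28.6] 75.6
yellow px [276. 248.] 277 mean [0.5977 0.0139 0.1084] zmax 0.117 rect [596.3  13.9] [21. 36.] 55.8
blue px [189. 163.] 86 mean [ 0.5581 -0.1982  0.1139] zmax 0.117 rect [ 558.  -199.3] [ 9.3 26.9] 2.3
green px [194. 195.] 384 mean [ 0.5564 -0.2033  0.0463] zmax 0.05 rect [ 553.8 -199.4] [27.4 74.5] 2.1
green px [265. 276.] 416 mean [ 0.6049 -0.0038  0.0463] zmax 0.049 rect [6.017e+02 3.000e-01] [27.5 51.2] 22.6
green px [300. 282.] 83 mean [0.5827 0.0396 0.0464] zmax 0.049 rect [583.9  38.5] [28.  11.3] 24.0
green px [382. 334.] 976 mean [0.5793 0.1745 0.0463] zmax 0.05 rect [579.  173.7] [74.2 27.1] 76.7
white px [230. 169.] 397 mean [ 0.476  -0.2051  0.0464] zmax 0.05 rect [ 474.7 -205.8] [26.5 75.5] 4.1
white px [293. 237.] 643 mean [ 0.5249 -0.0238  0.0462] zmax 0.05 rect [524.9 -24.7] [28.4 75.7] 25.5
white px [409. 291.] 123 mean [0.4995 0.1623 0.0463] zmax 0.049 rect [498.2 163. ] [21.3 19.4] 74.2
white px [425. 301.] 47 mean [0.499  0.188  0.0463] zmax 0.049 rect [497.4 187.2] [ 8.4 22.6] 61.1
white px [444. 321.] 94 mean [0.5107 0.2234 0.0462] zmax 0.049 rect [509.2 224.2] [ 9.9 25.4] 64.8
```

View pics/s9.png

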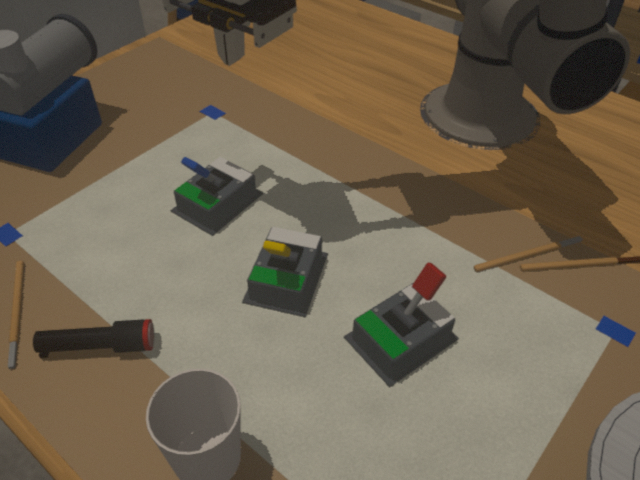

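Blue now leans to the green band: its grip end at (189, 163) is 44 mm from the box centre, as it should be at the stop. Red (428, 281) is off, yellow (276, 248) hasn't moved, and the gripper is clear.

```bash
python3 -c "
from cell import robot
print(robot.hand_in())"
```

```text
the job is handed in; nothing more can be done
None
```

I switched the turntable (red) off first, then the extruder (blue) on, each by pushing its handle with the closed fingers. I then lifted the gripper clear and handed in at about 11 s.

**Final checks:** the last scene image shows red resting towards the white band and blue towards the green band. Blue's grip end is 44 mm to the green side and about 115 mm high, which matches the "on" stop. Yellow never moved in any of the images. Contact forces stayed within about 1 N at every reading between moves.

**What disagreed:** the reported tool height reads about 34 mm lower than where the cameras show the fingertips. My first push on red passed over the handle without touching it because of this. I measured the offset in the images, corrected for it, and both later pushes worked. The 34 mm offset is still unexplained.

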